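# Set the guide straightedge on the press bench and clamp it

### The job

Push the loose blue straightedge along the bench, without lifting it, until one long side lies flush against the front face of the dark rail and its end is up against the end stop. Then swing the yellow clamp arm over and down until its pad rests on the straightedge. Leave the dish, the white block, the green tin and the screwdriver where they are.

Things in the scene. Friction and masses are not known exactly. Their poses are not given: they have to be found in the camera images.
- fixture: Dark steel rail fixed to the bench, 230 long (y -115 to 115), 30 deep (x 0 to 30), 20 high, with end stop and clamp. Origin: at bench height on the front face (towards the robot), mid-length. x points square into the rail, away from the robot; y along the rail to the end stop; z up. The straightedge is home with its centre at x -12, y 0 and y axes parallel (either way).
- stop_face (a point): Middle of the end stop's face, which looks along the fixture's -y. It lies at x -18, y 85, z 10 in the fixture's frame; the stop is a dark block 20 high, x -38 to 2, y 85 to 110, in front of the rail's face.
- bar_mid (a point): Centre of the straightedge: a loose blue-anodised aluminium bar 170 long (its y axis), 24 wide (x), 16 high (z, up), about 0.2 kg, lying flat on the bench in front of the rail; its centre is 8 above the bench.
- clamp (a joint): Yellow clamp arm, 16 wide, 8 thick, red ball (22 diameter) at its end 95 from the hinge, black rubber pad under it 52 from the hinge. Angle in rad: 0 = level along the fixture's -x, pad resting on the straightedge; positive = raised; 1.57 upright; more = leaning back away from the robot (at most 2.1). Stiff hinge: stays where left; 1 to 3 N at the ball moves it.
- clamp_hinge (a point): Clamp hinge: a line along the fixture's y; this point is at x 40, y 0, z 32 in the fixture's frame, in an aluminium bracket behind the rail (x 30 to 68, 50 wide, 42 high).
- clamp_ball (a point): Centre of the red ball at the end of the clamp arm. In the fixture's frame it lies at x = 40 - 95 cos(angle), y = 0, z = 32 + 95 sin(angle).
- dish: White open dish with screws, 88 in diameter, 28 high; bystander; origin at the centre of its underside.
- nylon: White plastic block 60 x 85 x 45 high; bystander; origin at the centre of its underside.
- tin: Green round tin 54 in diameter, 55 high; bystander; origin at the centre of its underside.
- driver: Screwdriver with orange handle, 170 long, lying on the bench to the right of the rail; bystander; origin under its middle.
Things that resemble listed ones, but are neither listed nor needed, are in the scene too. Of the things shaped like the part that bears bar_mid, the blue one is meant.

How it is judged:
On the way, in this order (a step that is already met when the one before it is completed fails the run):
1. the straightedge lies flush along the rail with its end at the stop (x of bar_mid in the frame of fixture above -0.014 m and angle between the y axis of bar_mid and the y axis of fixture, either way round below 0.015 rad and y of bar_mid in the frame of fixture above -0.003 m), for 0.2 s.
2. the clamp arm is swung down onto the straightedge (value of joint clamp below 0.06 rad), for 0.2 s.
At the end, for the whole second after the job is handed in: The straightedge lies flat and flush along the rail's face (centre within 2 mm of touching, parallel within 0.015 rad), its end within 3 mm of the end stop, and the clamp arm is down on it (angle within 0.06 rad of level) (all of step 1 and x of bar_mid in the frame of fixture below -0.01 m and y of bar_mid in the frame of fixture below 0.003 m and height (world z) of bar_mid below 0.011 m and value of joint clamp between -0.06 and 0.06 rad).
It fails at once if the straightedge is lifted off the bench (centre more than 30 mm up) (height (world z) of bar_mid above 0.03 m).
It fails at once if a bystander is moved by more than 20 mm (distance of any of dish, nylon, tin, driver from where it was at the start of the episode above 0.02 m).
It also fails if it takes over 66 s, if anything falls off the work surface, if the arm or the gripper's body presses on something with over 40 N, if the wrist force passes 120 N, or if a joint passes its speed limit or range.

### The arm

A 6-joint arm with a two-finger parallel gripper is mounted at the origin on the work surface. World frame = base frame: x ahead of the robot, y to its left, z up, the work surface at z = 0. Lengths are in m, angles in rad, forces in N, time in s.
With the tool pointing down it reaches from about 0.375 to 0.9 m from the base axis. Payload 3.1 kg.
Tool frame: the origin (TCP) lies at the very end of the fingers, on their centre line; the grasp point (between the pads) lies 19 mm behind it (robot.hold_point_z is the z of the grasp point in the tool frame, in m); z points along the fingers, y is the direction in which the jaws open and shut (so a half turn about z gives the same grasp; the last joint's range is limited). The gripper opens to 87 mm and grips with 3 to 60 N. Pads are 19 mm wide; open, the fingers measure 117 mm over their backs; the gripper's body (75 mm by 190 mm) begins 51 mm behind the grasp point.
Start: joints at [0.98, 0.527, 1.433, -0, 1.181, -0.178], TCP at [0.251, 0.572, 0.223] pointing down, gripper open.
Joint ranges: [-3.08, 3.08], [-0.75, 2.2], [0.22, 2.44], [-1.43, 4.57], [0, 2.65], [-2.85, 2.85]. Speed limits (rad/s): [2.79, 2.79, 3.14, 3.14, 3.14, 3.14].

### API

Orientations are given as a unit quaternion [x, y, z, w].
In Python, from rig import robot, viewer, spotter gives the robot as it stands.
- The arm moves only by the shell command python3 -m crank 'ROWS' [FORCE]. ROWS is text: rows parted by semicolons, each of 7 numbers parted by spaces: the turn, a rotation vector about the tool's x, y, z in units of 5 degrees (1.0 is 5 degrees), then the shift along the tool's x, y, z in units of 40 mm (1.0 is 40 mm), then the gripper's target within -1 to 1 (shut at 1, half-way at 0, fully open at -1). A call has 1 to 5 rows; each row shifts and turns the pose as measured when the row begins, along the tool's axes as they then stand; what a row does not reach is not made up. A row lasts 1/8 s, in which the tool goes at most 62.5 mm and 10.7 degrees, less where a joint would pass 70% of its speed; a pose out of reach is approached as far as the arm can. A call is refused whole if a number of a shift passes 1 or a number of a turn 1, either way. A call with a gripper value outside its range is refused whole. The fingers move at their own pace and stop on an object; FORCE is the grip in N (left out, the last holds). Time passes only in rows, so rows that do not move let the fingers close. It gives the time, the measured TCP pose, the force and the opening at its end, in the units of the state.
- robot.get_obs(): the state, without advancing time (a new reading comes with each control period).
- viewer.camera(name): name is "scene" or "top"; returns a dict with "img" (420x560x3 uint8, red, green, blue), "camera_matrix" (3x3 intrinsics, pixels), "distortion" ([k1, k2, p1, p2, k3] as OpenCV has them; the pictures are not rectified), "xyz" and "attitude" of the camera in the world. Camera axes: x right, y down, z forward; pixel columns grow to the right and rows downward; lengths in m; the calibration is good to about 2 mm. A picture is of the moment at which its call begins. There is no depth.
- robot.hand_in(): hands the job in, once; it reports no verdict.
Trained networks look in a picture, given as the dict that the camera call returned (one of the last four; its "shot" number tells which), for a name from the list of things; names that differ only in an ending like _2 or _b are one class to them, and where a whole thing is asked for, a point or a joint stands for the part that bears it (a point fixed in the world has none). Each returns a list of dicts, best first, with "score" (0 to 1); they miss things now and then, are a little off and sometimes report something else, mostly with a low value. They report only what shows in the picture. A call takes as long as a camera call. They do not tell look-alikes from the thing itself.
- spotter.boxes_of(name, picture): "at" ([x, y, z] in m, in the coordinates of the camera as it stood for that picture, good to about 4 mm: the middle of the surface that is visible of it).
The state is a dict: "time": time; "q": joint angles; "joint_velocities": joint speeds; "joint_torque": joint torques, N m; "position": TCP position; "tool_rot": TCP orientation; "ft_force": force on the tool from outside, world axes, zero at the start; "moment": the same for the moment, N m; "grip_width": finger opening in m.
Only numpy, scipy, OpenCV 4.12 (cv2) and the standard library are available. Lean on these libraries where they do the work, as an engineer would, in place of code of your own. Each camera call takes 0.05 s, during which the arm holds its last target.

## Working session

There is one attempt and no reset: what is moved stays moved. The work goes in short steps, Python scripts to look and compute and a shell command to move; the robot and the scene stay as the last step left them, time stands still between calls to the robot, and variables do not carry over. Pictures are saved under pics/ and viewed, and the job is handed in when it is done.

```bash
ls; mkdir -p pics; python3 - <<'E'
from rig import robot, viewer, spotter
import cv2,numpy as np
for n in("scene","top"):
    p=viewer.camera(n); cv2.imwrite(f"pics/{n}0.png",p["img"][:,:,::-1])
    print(n,p["camera_matrix"],p["distortion"],p["xyz"],p["attitude"],p["shot"])
    for o in("fixture","bar_mid","clamp","clamp_ball","dish","nylon","tin","driver"):
        print(o,[(np.round(b["at"],3).tolist(),round(b["score"],2)) for b in spotter.boxes_of(o,p)][:4])
print(robot.get_obs())
E
```

```text
pics
scene [[409.92455872   0.         275.37602263]
 [  0.         409.92455872 207.47963475]
 [  0.           0.           1.        ]] [-0.1241097  0.         0.         0.         0.       ] [ 0.91383626 -0.63976865  0.82617979] [ 0.88929185  0.24670651 -0.10488118 -0.37053453] 1
fixture [([0.123, 0.046, 1.096], 0.92), ([-0.004, 0.075, 1.071], 0.57)]
bar_mid [([-0.183, 0.08, 1.072], 0.82), ([-0.056, -0.034, 1.188], 0.82), ([-0.005, 0.078, 1.073], 0.58)]
clamp [([0.138, -0.004, 1.042], 0.58), ([0.276, -0.172, 1.326], 0.52)]
clamp_ball [([0.125, 0.042, 1.101], 0.61), ([0.138, -0.005, 1.044], 0.5), ([-0.251, 0.228, 0.879], 0.39)]
dish [([0.273, -0.168, 1.324], 0.9)]
nylon [([-0.252, 0.231, 0.884], 0.77)]
tin [([0.146, -0.217, 1.331], 0.78)]
driver [([-0.086, 0.274, 0.873], 0.64)]
top [[481.37172974   0.         283.74116977]
 [  0.         481.37172974 211.0567894 ]
 [  0.           0.           1.        ]] [-0.12934837  0.          0.          0.          0.        ] [0.25928759 0.02940198 1.30220487] [-0.70195915  0.70529552 -0.07672745  0.0626457 ] 2
fixture [([-0.078, -0.096, 1
[... 302 characters left out ...]
: 0.9, 'q': array([ 9.79518030e-01,  5.27496754e-01,  1.43272579e+00, -5.88042907e-07,
        1.18141171e+00, -1.78545389e-01]), 'joint_velocities': array([ 9.37321606e-04,  1.26170897e-03, -4.06218621e-04,  1.44269027e-03,
       -1.59964406e-03, -3.18807407e-05]), 'joint_torque': array([ 3.08651743e-04, -4.39996970e+01, -1.76986331e+01,  6.34355354e-02,
        5.02718228e-02, -3.81956704e-05]), 'position': array([0.25067274, 0.57248391, 0.22254217]), 'tool_rot': array([ 2.04904702e-01,  9.78781928e-01, -1.93772073e-05, -7.55659924e-06]), 'ft_force': array([-0.26188024,  0.6492172 , -0.18492818]), 'moment': array([ 0.03747925, -0.03460448, -0.03244175]), 'grip_width': 0.08717055548432788}
```

View pics/scene0.png

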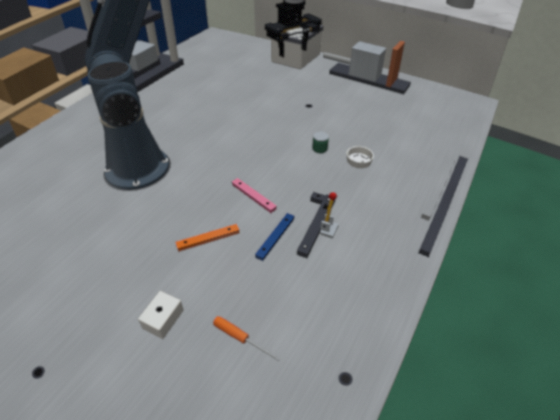

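View pics/top0.png

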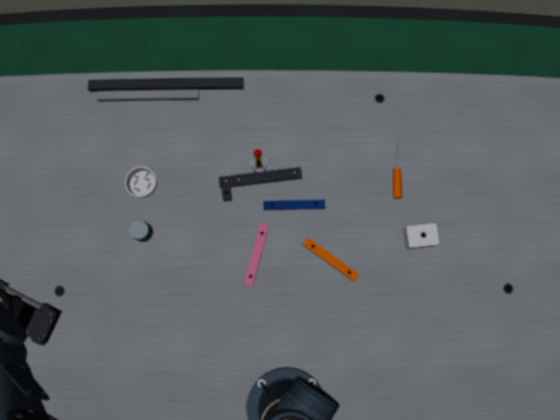

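```bash
cat > h.py <<'E'
import cv2,numpy as np
from scipy.spatial.transform import Rotation as R
def ray(p,uv,z):
    uv=np.array(uv,float).reshape(-1,1,2)
    n=cv2.undistortPoints(uv,p["camera_matrix"],np.array(p["distortion"])).reshape(-1,2)
    d=R.from_quat(p["attitude"]).apply(np.c_[n,np.ones(len(n))]); c=np.array(p["xyz"])
    return c+d*((z-c[2])/d[:,2])[:,None]
def proj(p,X):
    Rw=R.from_quat(p["attitude"]).inv(); X=Rw.apply(np.array(X,float).reshape(-1,3)-p["xyz"])
    return cv2.projectPoints(X,np.zeros(3),np.zeros(3),p["camera_matrix"],np.array(p["distortion"]))[0].reshape(-1,2)
def world(p,at): return R.from_quat(p["attitude"]).apply(at)+p["xyz"]
def blue(img):
    h=cv2.cvtColor(img,cv2.COLOR_RGB2HSV); m=((h[...,0]>100)&(h[...,0]<128)&(h[...,1]>130)&(h[...,2]>40)).astype(np.uint8)
    return m
def crop(p,x0,y0,x1,y1,s,f):
    c=p["img"][y0:y1,x0:x1,::-1]; cv2.imwrite(f,cv2.resize(c,None,fx=s,fy=s,interpolation=cv2.INTER_CUBIC))
E
python3 - <<'E'
from rig import robot, viewer, spotter
from h import *
for n,(a,b,c,d) in (("top",(200,140,360,230)),("scene",(230,180,360,270))):
    p=viewer.camera(n); crop(p,a,b,c,d,5,f"pics/{n}c.png")
    m=blue(p["img"]); m2=np.zeros_like(m); m2[b:d,a:c]=m[b:d,a:c]
    ys,xs=np.nonzero(m2); print(n,len(xs),xs.mean(),ys.mean())
    P=ray(p,np.c_[xs,ys],.016 if n=="top" else .012)[:,:2]
    print(cv2.minAreaRect((P*1000).astype(np.float32)),P.mean(0))
    for o in("fixture","bar_mid","clamp","clamp_ball","dish","nylon","tin","driver"):
        print(o,[(np.round(world(p,b["at"]),3).tolist(),round(b["score"],2)) for b in spotter.boxes_of(o,p)][:4])
E
```

```text
top 495 294.27878787878785 204.26262626262627
((535.323486328125, -25.64086151123047), (23.06178855895996, 164.7971649169922), 1.0404021739959717) [ 0.53542092 -0.02620963]
fixture [([0.612, 0.08, 0.022], 0.87)]
bar_mid [([0.531, -0.024, 0.016], 0.93), ([0.397, 0.075, 0.02], 0.66), ([0.384, -0.126, 0.017], 0.56)]
clamp []
clamp_ball []
dish [([0.604, 0.398, 0.003], 0.96), ([0.445, -0.361, 0.046], 0.21)]
nylon [([0.447, -0.363, 0.046], 0.88)]
tin [([0.457, 0.381, 0.054], 0.93), ([0.614, 0.08, 0.024], 0.33)]
driver [([0.602, -0.312, 0.022], 0.71)]
scene 411 274.15328467153284 236.36496350364965
((539.1158447265625, -25.531654357910156), (22.616785049438477, 169.64108276367188), 1.3468472957611084) [ 0.53943816 -0.02996269]
fixture [([0.63, 0.061, 0.023], 0.82)]
bar_mid [([0.386, -0.129, 0.018], 0.92), ([0.544, -0.036, 0.019], 0.81), ([0.415, 0.074, 0.013], 0.7)]
clamp [([0.646, 0.066, 0.095], 0.64)]
clamp_ball []
dish [([0.597, 0.41, 0.015], 0.76)]
nylon [([0.452, -0.376, 0.044], 0.65), ([0.6, 0.408, 0.016], 0.64)]
tin [([0.457, -0.373, 0.044], 0.39), ([0.627, 0.062, 0.014], 0.21)]
driver [([0.612, -0.319, 0.019], 0.94)]
```

View pics/topc.png

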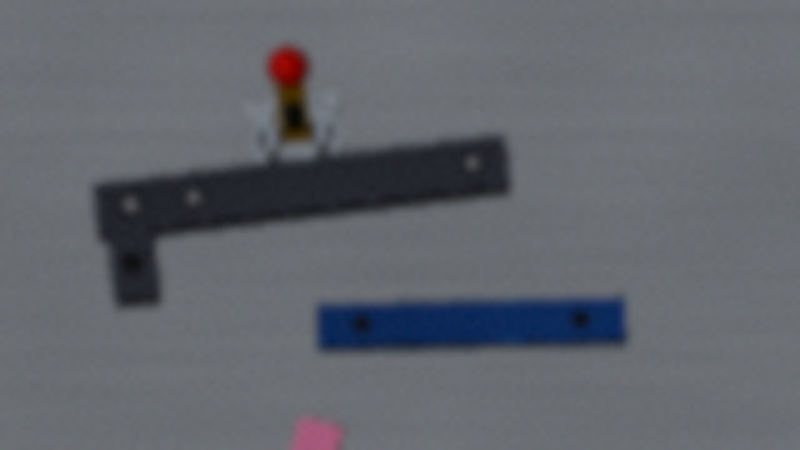

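View pics/scenec.png

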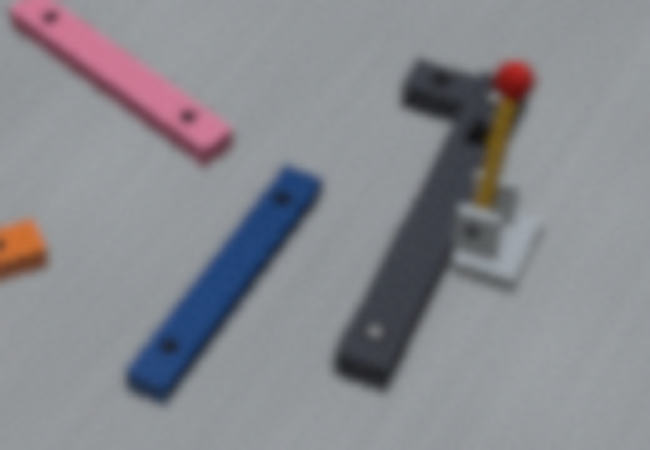

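```bash
cat >> h.py <<'E'
def fx(th,X):
    c,s=np.cos(th[2]),np.sin(th[2]); X=np.array(X,float).reshape(-1,3)
    return np.c_[th[0]+c*X[:,0]-s*X[:,1],th[1]+s*X[:,0]+c*X[:,1],X[:,2]]
E
python3 - <<'E'
from rig import viewer,robot
from h import *
from scipy.optimize import least_squares
t=viewer.camera("top"); s=viewer.camera("scene")
Xt=np.array([[30,115,20],[30,-115,20],[0,-115,20],[-38,110,20],[-38,85,20],[0,85,20]])/1e3
ut=np.array([[96,184],[505,136],[510,191],[117,305],[160,300],[155,237]])/5-.5+.1+[200,140]
Xs=np.array([[0,-115,20],[30,-115,20],[-38,85,20],[-38,110,20]])/1e3
us=np.array([[338,356],[388,372],[405,90],[420,62]])/5-.4+[230,180]
for w in((1,0),(0,1),(1,1)):
    f=lambda th: np.r_[w[0]*(proj(t,fx(th,Xt))-ut).ravel(),w[1]*(proj(s,fx(th,Xs))-us).ravel()]
    r=least_squares(f,[.62,.06,.1]); print(w,np.round(r.x,4)); print(np.round(f(r.x).reshape(-1,2),1).tolist())
th=r.x
# clamp angle from ball
def ball(a): return [[.04-.095*np.cos(a),0,.032+.095*np.sin(a)]]
for a in np.arange(1.3,2.11,.1): print(round(a,2),proj(t,fx(th,ball(a))).round(1),proj(s,fx(th,ball(a))).round(1))
# bar outline fit
for p,n in((t,"top"),(s,"scene")):
    m=blue(p["img"]); m[:180]=0;m[270:]=0;m[:,:230]=0;m[:,360:]=0
    ys,xs=np.nonzero(m); 
    Xb=np.array([[a,b,c] for a in(-12,12) for b in(-85,85) for c in(0,16)])/1e3
    def g(b):
        h=cv2.convexHull((proj(p,fx(b,Xb))).astype(np.float32))
        mm=np.zeros((420*4,560*4),np.uint8); cv2.fillConvexPoly(mm,np.round(h*4+1.5).astype(int),1)
        mm=cv2.resize(mm.astype(np.float32),(560,420),interpolation=cv2.INTER_AREA)
        return np.abs(mm-m).sum()
    from scipy.optimize import minimize
    b=minimize(g,[.537,-.027,0.04],method="Nelder-Mead",options=dict(initial_simplex=[[.537,-.027,.04],[.545,-.027,.04],[.537,-.035,.04],[.537,-.027,0]],xatol=1e-4,fatol=.1)); print(n,b.x,b.fun)
E
```

```text
(1, 0) [0.5961 0.0649 0.1227]
[[-0.5, 0.7], [0.3, 0.3], [0.8, -0.3], [-0.4, 0.1], [0.1, 0.0], [-0.3, -0.8], [-0.0, -0.0], [-0.0, -0.0], [-0.0, -0.0], [-0.0, -0.0]]
(0, 1) [0.6034 0.0646 0.1198]
[[-0.0, -0.0], [0.0, -0.0], [0.0, -0.0], [-0.0, -0.0], [0.0, -0.0], [-0.0, -0.0], [-0.6, 0.0], [0.5, 0.6], [0.0, -0.5], [0.1, -0.3]]
(1, 1) [0.599  0.0652 0.1287]
[[-0.6, -0.1], [0.1, -1.0], [0.6, -1.6], [-0.4, -0.7], [0.1, -0.9], [-0.4, -1.6], [-1.6, -0.7], [-0.5, -0.2], [-1.5, -1.2], [-1.5, -0.9]]
1.3 [[259.1 165.5]] [[319.1 193.3]]
1.4 [[258.6 161.8]] [[322.6 193.7]]
1.5 [[258.1 158.2]] [[326.2 194.4]]
1.6 [[257.7 154.6]] [[329.8 195.4]]
1.7 [[257.2 151.2]] [[333.4 196.6]]
1.8 [[256.8 148. ]] [[336.9 198.2]]
1.9 [[256.4 145. ]] [[340.3 199.9]]
2.0 [[256.  142.2]] [[343.5 201.9]]
2.1 [[255.7 139.7]] [[346.5 204.1]]
top [ 0.53585608 -0.02656043  0.01655055] 121.3125
scene [ 0.53848499 -0.02400437  0.04587588] 184.1875
```

```bash
cat > go.py <<'E'
import sys
from rig import robot
from h import *
TH=[.598,.0649,.122]
def main(x,y,z):  # fixture mm
    o=robot.get_obs(); t=fx(TH,[[x/1e3,y/1e3,z/1e3]])[0]
    Rt=R.from_quat(o["tool_rot"]); d=Rt.inv().apply(t-o["position"])
    want=R.from_matrix(np.array([[-np.cos(TH[2]),-np.sin(TH[2]),0],[-np.sin(TH[2]),np.cos(TH[2]),0],[0,0,-1]]).T)
    rv=(Rt.inv()*want).as_rotvec()
    c,s=np.cos(TH[2]),np.sin(TH[2]); e=o["position"]-[TH[0],TH[1],0]
    print("t",round(o["time"],2),"fixture mm",np.round(1e3*np.array([c*e[0]+s*e[1],-s*e[0]+c*e[1],e[2]]),1),"F",np.round(o["ft_force"],1),"w",round(o["grip_width"],4))
    print("shift units",np.round(d/.04,2),"turn units",np.round(np.degrees(rv)/5,2))
main(*map(float,sys.argv[1:4]))
E
python3 -m crank '0 0 -1 0 0 0 -1; 0 0 -1 0 0 0 -1; 0 0 -1 0 0 0 -1; 0 0 -1 0 0 0 -1;0 0 -1 0 0 0 -1'; python3 -m crank '0 0 -1 0 0 0 -1'; python3 go.py -125 -82 100
```

```text
time: 2.52
position: [0.2507, 0.5725, 0.2225]
tool_rot: [-0.019, 1.0, 0.0, -0.0]
ft_force: [-0.3, -0.7, 0.4]
grip_width: 0.0871
time: 2.65
position: [0.2507, 0.5725, 0.2226]
tool_rot: [-0.064, 0.998, 0.0, 0.0]
ft_force: [-0.3, 0.8, -0.7]
grip_width: 0.0873
t 2.65 fixture mm [-282.9  546.1  222.6] F [-0.3  0.8 -0.7] w 0.0873
shift units [ -3.85 -15.73   3.06] turn units [0.   0.   0.07]
```

```bash
for i in 1 2 3; do python3 -m crank '0 0 0 -0.25 -1 0 -1; 0 0 0 -0.25 -1 0 -1;0 0 0 -0.25 -1 0 -1;0 0 0 -0.25 -1 0 -1;0 0 0 -0.25 -1 0 -1' >/dev/null; done;  python3 go.py -125 -82 100
```

```text
t 4.53 fixture mm [-120.   -67.7  224.9] F [-0.3  0.9  0.5] w 0.0873
shift units [ 0.17 -0.37  3.12] turn units [0.04 0.15 0.15]
```

```bash
python3 -m crank '0 0.15 0.15 0.17 -0.37 0 -1; 0 0 0 0 0 1 -1;0 0 0 0 0 1 -1;0 0 0 0 0 1 -1;0 0 0 0 0 0.8 -1' ;  python3 go.py -125 -82 6
python3 - <<'E'
from rig import viewer
from h import *
p=viewer.camera("top"); crop(p,200,130,360,250,5,"pics/t1.png")
p=viewer.camera("scene"); crop(p,180,120,360,270,4,"pics/s1.png")
E
```

```text
time: 5.15
position: [0.4849, -0.0348, 0.0726]
tool_rot: [-0.058, 0.998, 0.0, 0.004]
ft_force: [0.0, 0.5, 0.4]
grip_width: 0.087
t 5.15 fixture mm [-124.4  -85.2   72.6] F [0.  0.5 0.4] w 0.087
shift units [0.03 0.08 1.67] turn units [ 0.    0.08 -0.08]
```

View pics/s1.png

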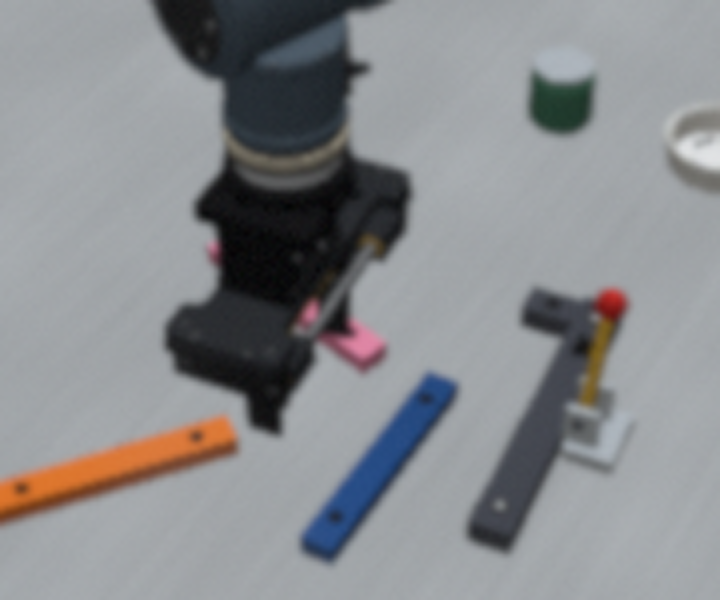

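View pics/t1.png

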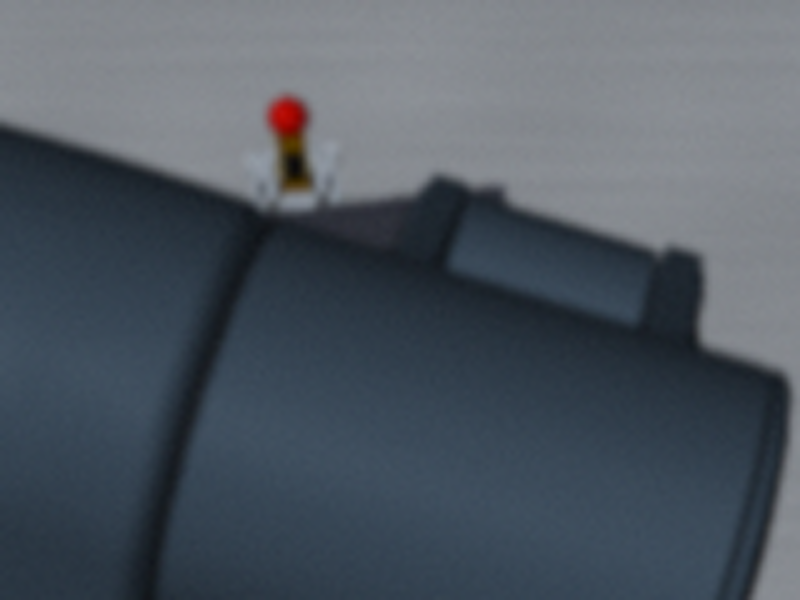

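```bash
python3 -m crank '0 0.08 -0.08 0 0.08 0.8 -1; 0 0 0 0 0 0.7 -1; 0 0 0 0 0 0.1 -1;0 0 0 0 0 0 -1' ;  python3 go.py -125 -82 6; python3 - <<'E'
from rig import viewer
from h import *
p=viewer.camera("scene"); crop(p,180,120,360,270,4,"pics/s2.png")
E
```

```text
time: 5.75
position: [0.4848, -0.0302, 0.0107]
tool_rot: [-0.062, 0.998, 0.0, -0.0]
ft_force: [-0.1, -0.5, -0.1]
grip_width: 0.0871
t 5.75 fixture mm [-123.9  -80.6   10.7] F [-0.1 -0.5 -0.1] w 0.0871
shift units [ 0.03 -0.03  0.12] turn units [ 0.01 -0.01  0.02]
```

View pics/s2.png

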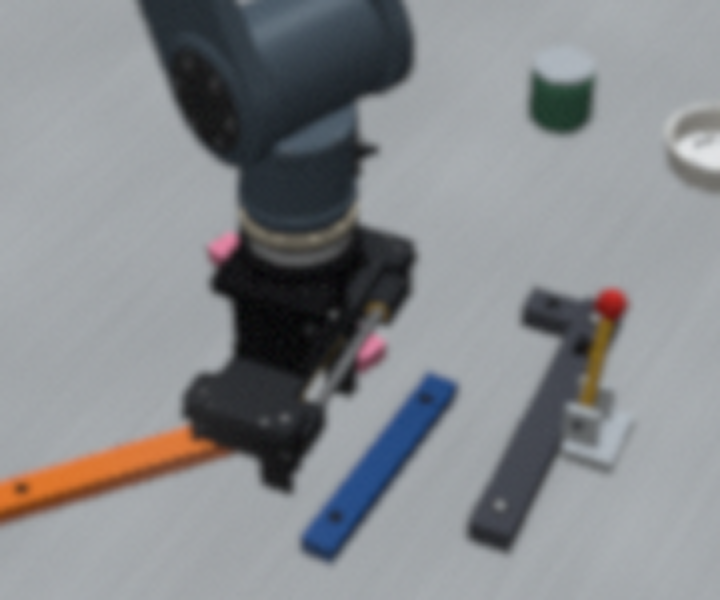

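```bash
python3 -m crank '0 0 0 -0.3 0 0.12 -1; 0 0 0 -0.3 0 0 -1; 0 0 0 -0.3 0 0 -1;0 0 0 -0.3 0 0 -1;0 0 0 -0.3 0 0 -1' ;  python3 go.py -45 -82 6;python3 -m crank '0 0 0 -0.15 0 0 -1; 0 0 0 -0.15 0 0 -1; 0 0 0 0 0 0 -1' ;  python3 go.py -45 -82 6; python3 - <<'E'
from rig import viewer
from h import *
p=viewer.camera("scene"); crop(p,180,120,360,270,4,"pics/s3.png")
E
```

```text
time: 6.42
position: [0.5491, -0.0225, 0.0085]
tool_rot: [-0.062, 0.998, -0.0, 0.001]
ft_force: [-1.0, -0.6, -0.2]
grip_width: 0.0869
t 6.42 fixture mm [-59.2 -80.8   8.5] F [-1.  -0.6 -0.2] w 0.0869
shift units [-0.35 -0.03  0.06] turn units [-0.01  0.03  0.02]
time: 6.8
position: [0.5621, -0.0208, 0.0084]
tool_rot: [-0.062, 0.998, -0.0, 0.001]
ft_force: [-0.3, 1.1, -0.0]
grip_width: 0.0872
t 6.8 fixture mm [-46.  -80.7   8.4] F [-0.3  1.1 -0. ] w 0.0872
shift units [-0.03 -0.03  0.06] turn units [-0.01  0.02  0.03]
```

View pics/s3.png

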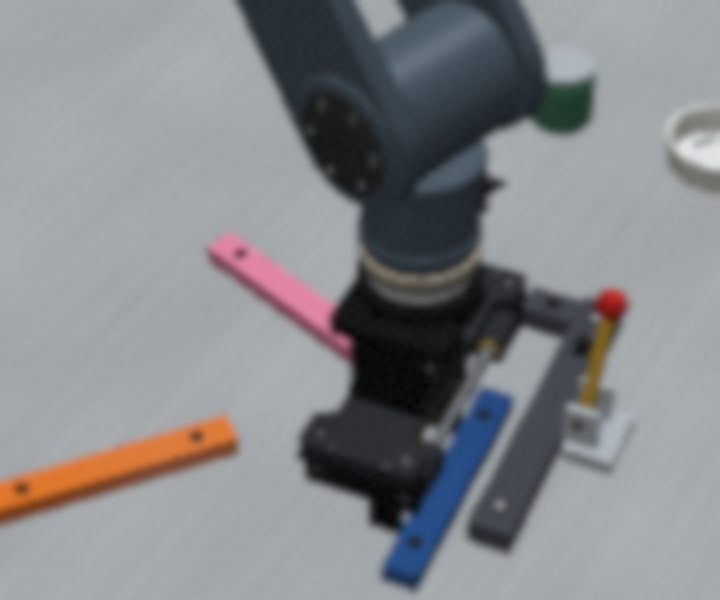

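```bash
python3 -m crank '0 0 0 -0.1 0 0 -1; 0 0 0 -0.1 0 0 -1; 0 0 0 0 0 0 -1' |grep -E "pos|force";python3 -m crank '0 0 0 -0.08 0 0 -1; 0 0 0 -0.08 0 0 -1' |grep -E "pos|force"; python3 go.py -34 -82 8
```

```text
position: [0.5691, -0.0196, 0.0083]
ft_force: [-0.4, 0.2, -0.4]
position: [0.5746, -0.0188, 0.0082]
ft_force: [-2.3, 0.4, 1.3]
t 7.47 fixture mm [-33.4 -80.2   8.2] F [-2.3  0.4  1.3] w 0.0869
shift units [ 0.01 -0.05  0.01] turn units [ 0.01 -0.03  0.03]
```

```bash
python3 -m crank '0 0 0 -0.05 0 0 -1; 0 0 0 0 0 0 -1' |grep -E "pos|force";python3 -m crank '0 0 0 -0.05 0 0 -1; 0 0 0 0 0 0 -1' |grep -E "pos|force"; python3 go.py -34 -82 8;  python3 - <<'E'
from rig import viewer
from h import *
p=viewer.camera("scene"); crop(p,180,120,360,270,4,"pics/s4.png")
E
```

```text
position: [0.575, -0.0186, 0.0082]
ft_force: [-1.0, -0.2, 1.2]
position: [0.575, -0.0186, 0.0082]
ft_force: [-1.4, 0.3, 1.1]
t 7.97 fixture mm [-33.  -80.1   8.2] F [-1.4  0.3  1.1] w 0.0868
shift units [ 0.02 -0.05  0.  ] turn units [ 0.02 -0.13  0.03]
```

View pics/s4.png

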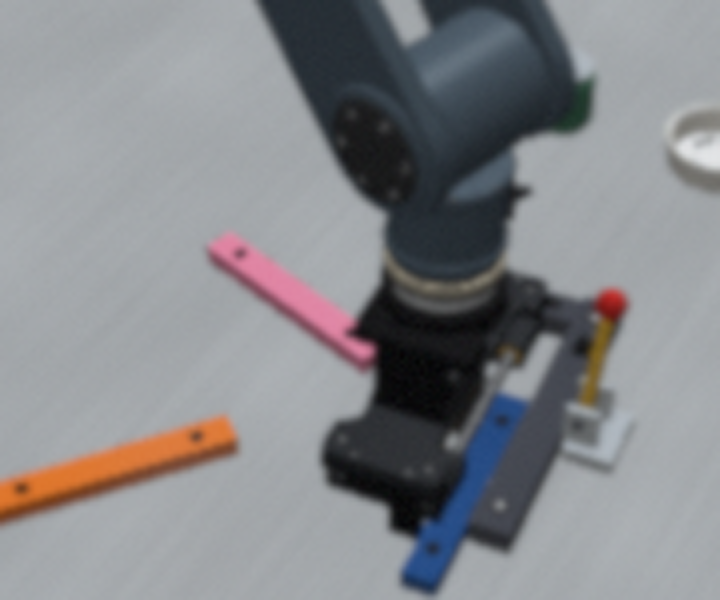

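```bash
python3 -m crank '0 0 0 0.6 0 0 -1; 0 0 0 0 0 -1 1; 0 0 0 0 0 -0.5 1; 0 0 0 0 -1 0 1;0 0 0 0 -1 0 1' |grep -E "pos|force";python3 -m crank '0 0 0 0 -1 0 1; 0 0 0 -0.3 0 0 1;0 0 0 -0.3 0 0 1; 0 0 0 0 0 0 1' |grep -E "pos|force|gr"; python3 go.py -13 -200 7
```

```text
position: [0.5699, -0.1004, 0.0709]
ft_force: [1.1, 0.6, -0.2]
position: [0.6064, -0.1408, 0.0725]
ft_force: [-0.6, 0.5, 0.3]
grip_width: 0.0149
t 9.15 fixture mm [ -16.7 -205.2   72.5] F [-0.6  0.5  0.3] w 0.0149
shift units [-0.06  0.14  1.64] turn units [-0.09  0.23  0.05]
```

```bash
python3 -m crank '-0.09 0.23 0.05 -0.06 0 0 1; 0 0 0 0 0 0.8 1; 0 0 0 0 0 0.7 1;0 0 0 0 0 0 1' |grep -E "pos|force|gr"; python3 go.py -13 -200 7;   python3 - <<'E'
from rig import viewer
from h import *
p=viewer.camera("scene"); crop(p,180,140,360,290,4,"pics/s5.png")
p=viewer.camera("top"); crop(p,200,140,360,260,5,"pics/t5.png")
E
```

```text
position: [0.6095, -0.1367, 0.0117]
ft_force: [0.9, 0.6, -0.1]
grip_width: 0.0003
t 9.65 fixture mm [ -13.1 -201.5   11.7] F [ 0.9  0.6 -0.1] w 0.0003
shift units [-0.    0.04  0.12] turn units [ 0.01 -0.03  0.05]
```

View pics/s5.png

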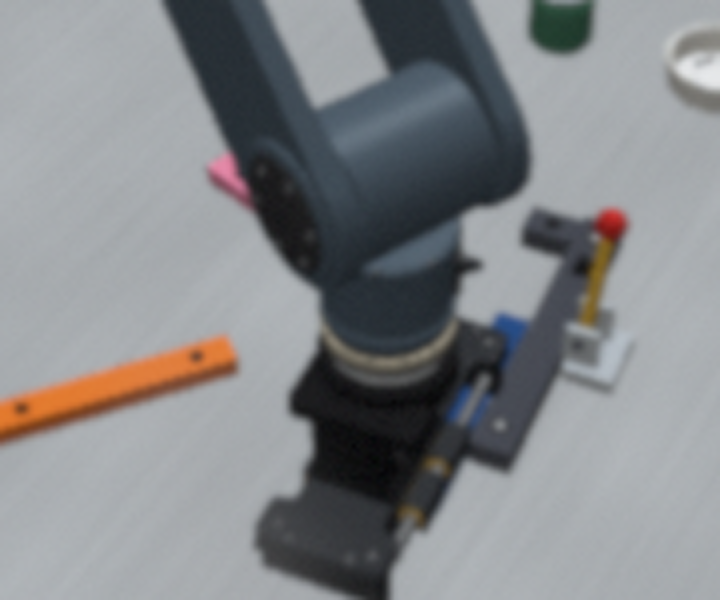

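View pics/t5.png

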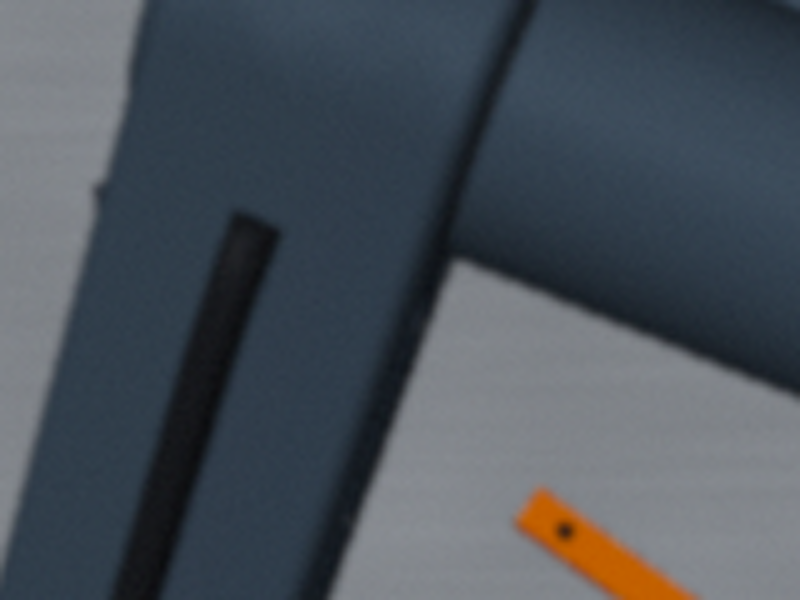

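```bash
python3 -m crank '0 0 0 0 0.2 0.1 1; 0 0 0 0 0.25 0 1; 0 0 0 0 0.25 0 1;0 0 0 0 0.25 0 1;0 0 0 0 0.25 0 1' |grep -E "pos|force"; python3 go.py -13 -110 7;python3 -m crank '0 0 0 0 0.25 0 1; 0 0 0 0 0.25 0 1; 0 0 0 0 0.25 0 1;0 0 0 0 0 0 1' |grep -E "pos|force"; python3 go.py -13 -110 7;   python3 - <<'E'
from rig import viewer
from h import *
p=viewer.camera("scene"); crop(p,180,140,360,290,4,"pics/s6.png")
E
```

```text
position: [0.6069, -0.0877, 0.0131]
ft_force: [-0.1, -0.8, -0.9]
t 10.38 fixture mm [  -9.8 -152.5   13.1] F [-0.1 -0.8 -0.9] w 0.0001
shift units [0.08 1.06 0.15] turn units [-0.05  0.08  0.05]
position: [0.6026, -0.0549, 0.0131]
ft_force: [-0.3, -0.3, -0.1]
t 10.88 fixture mm [ -10.  -119.5   13.1] F [-0.3 -0.3 -0.1] w 0.0004
shift units [0.07 0.24 0.15] turn units [-0.05  0.08  0.07]
```

View pics/s6.png

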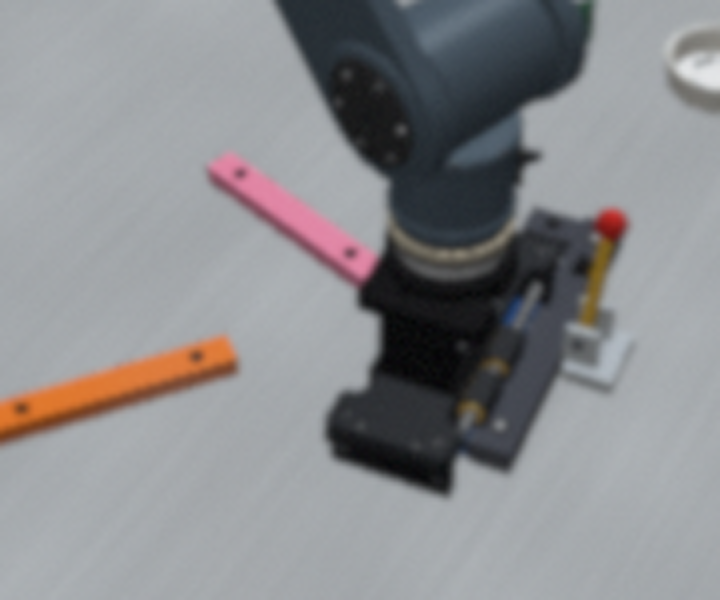

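```bash
python3 -m crank '-0.05 0.08 0.05 0.08 0 0.15 1; 0 0 0 0 0 0 1' |grep -E "pos|force"; python3 go.py -13 -110 7;python3 -m crank '0 0 0 0 0.15 0 1; 0 0 0 0 0.15 0 1; 0 0 0 0 0 0 1' |grep -E "pos|force"; python3 go.py -13 -100 7;   python3 - <<'E'
from rig import viewer
from h import *
p=viewer.camera("scene"); crop(p,260,180,360,280,6,"pics/s7.png")
E
```

```text
position: [0.5993, -0.0559, 0.0065]
ft_force: [-0.0, 0.2, 0.0]
t 11.18 fixture mm [ -13.4 -120.     6.5] F [-0.   0.2  0. ] w 0.0005
shift units [-0.01  0.25 -0.01] turn units [ 0.01 -0.01  0.01]
position: [0.5983, -0.0442, 0.0065]
ft_force: [1.0, -0.0, 0.6]
t 11.55 fixture mm [ -13.  -108.3    6.5] F [ 1.  -0.   0.6] w 0.0006
shift units [-0.    0.21 -0.01] turn units [-0.  0. -0.]
```

View pics/s7.png

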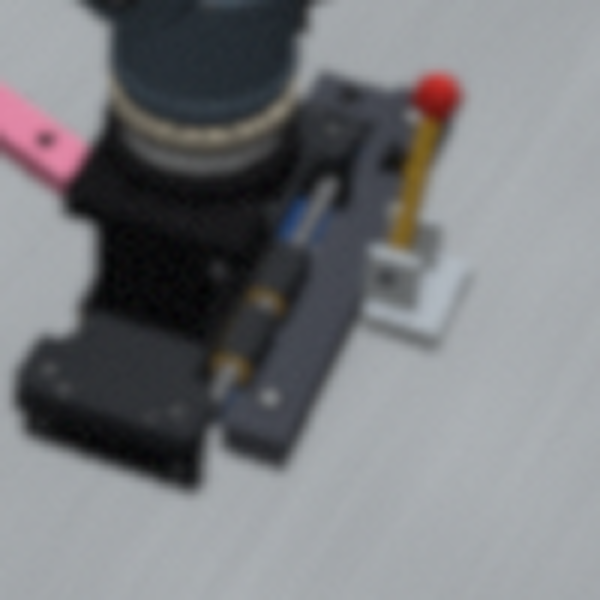

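```bash
for i in 1 2 3; do python3 -m crank '0 0 0 0 0.08 0 1; 0 0 0 0 0.08 0 1' |grep -E "force"; python3 go.py -13 -100 7; done
```

```text
ft_force: [-0.1, -1.3, -0.1]
t 11.85 fixture mm [ -12.9 -102.1    6.5] F [-0.1 -1.3 -0.1] w 0.0006
shift units [ 0.    0.05 -0.01] turn units [-0.01  0.   -0.  ]
ft_force: [-0.3, -0.7, 0.1]
t 12.1 fixture mm [-12.9 -95.3   6.6] F [-0.3 -0.7  0.1] w 0.0006
shift units [ 0.   -0.12 -0.01] turn units [-0.01  0.   -0.  ]
ft_force: [-0.4, -17.5, -1.0]
t 12.35 fixture mm [-12.6 -91.9   6.7] F [ -0.4 -17.5  -1. ] w 0.0003
shift units [ 0.01 -0.2  -0.01] turn units [-0.08  0.01  0.04]
```

```bash
python3 -m crank '0 0 0 0 0 0 1; 0 0 0 0 -0.3 0 1;0 0 0 0 0 -1 1;0 0 0 0 0 -1 1; 0 0 0 1 0 -0.5 0.5' |grep -E "force"; python3 -m crank '0 0 0 1 0 0 0; 0 0 0 1 0 0 -1;0 0 0 1 -1 0 -1;0 0 0 0 -1 0 -1' |grep -E "force"; python3 go.py -60 0 7;   python3 - <<'E'
from rig import viewer
from h import *
p=viewer.camera("scene"); crop(p,260,180,360,280,6,"pics/s8.png")
p=viewer.camera("top"); crop(p,200,140,330,230,6,"pics/t8.png")
E
```

```text
ft_force: [-0.7, -0.4, 0.2]
ft_force: [0.7, 0.9, -1.2]
t 13.47 fixture mm [-176.2 -183.7  110.3] F [ 0.7  0.9 -1.2] w 0.0425
shift units [-2.93  4.58  2.58] turn units [-0.03  0.03  0.08]
```

View pics/s8.png

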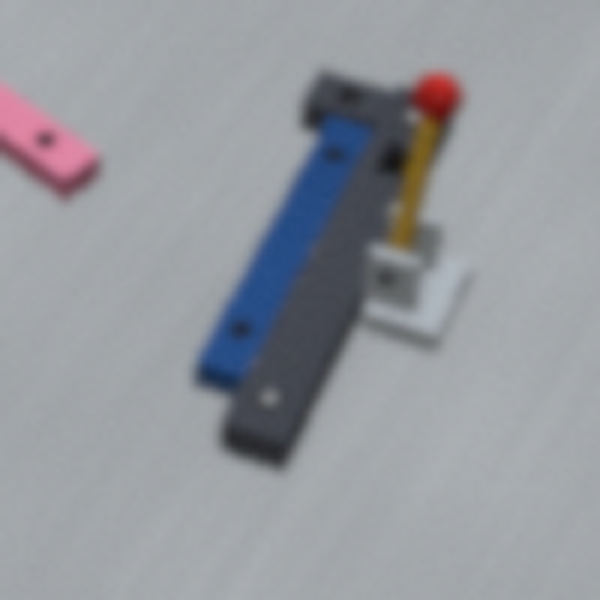

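View pics/t8.png

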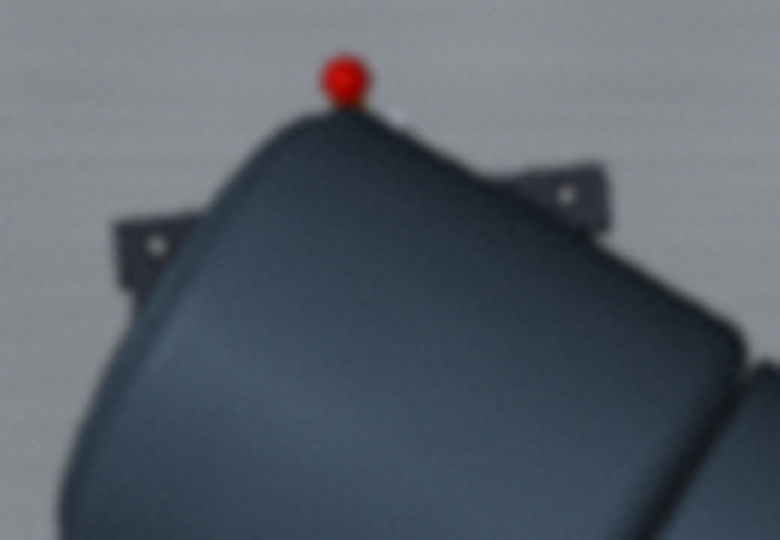

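```bash
python3 -m crank '0 0 0 -0.6 1 0 -1; 0 0 0 -0.6 1 0 -1;0 0 0 -0.6 1 0 -1;0 0 0 -0.6 1 0 -1; 0 0 0 0 0 0 -1' |grep -E "force"; python3 go.py -60 0 7; 
```

```text
ft_force: [-0.1, -1.1, -0.0]
t 14.2 fixture mm [-71.6 -24.5 110.8] F [-0.1 -1.1 -0. ] w 0.0863
shift units [-0.26  0.63  2.59] turn units [-0.09  0.14 -0.04]
```

```bash
python3 -m crank '-0.09 0.14 -0.04 -0.2 0.63 0.5 -1; 0 0 0 0 0 1 -1;0 0 0 0 0 0.8 -1;0 0 0 0 0 0.2 -1; 0 0 0 0 0 0 -1' |grep -E "force"; python3 go.py -33 0 7; 
```

```text
ft_force: [0.1, -0.0, 0.2]
t 14.82 fixture mm [-63.7   0.9   9.4] F [ 0.1 -0.   0.2] w 0.0874
shift units [-0.77 -0.02  0.06] turn units [ 0.01 -0.    0.  ]
```

```bash
python3 -m crank '0 0 0 -0.3 0 0 -1; 0 0 0 -0.25 0 0 -1;0 0 0 -0.1 0 0 -1; 0 0 0 -0.1 0 0 -1' |grep -E "force"; python3 go.py -33 0 7;python3 -m crank '0 0 0 -0.1 0 0 -1; 0 0 0 -0.1 0 0 -1'|grep -E "force"; python3 go.py -33 0 7 
```

```text
ft_force: [-9.2, -3.9, 3.8]
t 15.32 fixture mm [-32.8   0.1  12.5] F [-9.2 -3.9  3.8] w 0.0868
shift units [ 0.01 -0.    0.14] turn units [-0.   -0.02  0.01]
ft_force: [-6.2, -3.3, 4.9]
t 15.57 fixture mm [-32.9   0.3  12.3] F [-6.2 -3.3  4.9] w 0.0867
shift units [-0.   -0.01  0.13] turn units [ 0.01 -0.23  0.03]
```

```bash
python3 -m crank '0 0 0 0.5 0 0 -1; 0 0 0 0 0 -1 -1;0 0 0 0 0 -1 -1; 0 0 0 0 0 -1 -1;0 0 0 0 0 -1 -1' |grep -E "force"; python3 -m crank '0 0 0 1 0 -0.3 -1; 0 0 0 1 0 0 -1; 0 0 0 0 0 0 -1'|grep -E "force"; python3 go.py 49 0 107; python3 - <<'E'
from rig import viewer
from h import *
from scipy.optimize import least_squares
P=[];U=[]
for n in("top","scene"):
    p=viewer.camera(n); h=cv2.cvtColor(p["img"],cv2.COLOR_RGB2HSV)
    m=(((h[...,0]<5)|(h[...,0]>173))&(h[...,1]>170)&(h[...,2]>90)); m[:140]=0;m[215:]=0;m[:,:240]=0;m[:,345:]=0
    ys,xs=np.nonzero(m); print(n,len(xs),xs.mean(),ys.mean()); P.append(p);U.append([xs.mean(),ys.mean()])
    crop(p,200,130,360,250,5,f"pics/{n}9.png")
r=least_squares(lambda X:np.r_[(proj(P[0],X)[0]-U[0]),proj(P[1],X)[0]-U[1]],[.64,.06,.12]); print(r.x,r.fun)
TH=[.598,.0649,.122];c,s=np.cos(TH[2]),np.sin(TH[2]);e=r.x-[TH[0],TH[1],0];print("fixture",c*e[0]+s*e[1],-s*e[0]+c*e[1],e[2])
E
```

```text
ft_force: [0.6, -0.1, -0.9]
ft_force: [0.3, 1.2, 0.7]
t 16.57 fixture mm [-1.300e+02  1.000e-01  1.936e+02] F [0.3 1.2 0.7] w 0.087
shift units [-4.51 -0.01  2.1 ] turn units [ 0.   -0.17  0.03]
top 35 257.0571428571429 152.88571428571427
scene 24 332.125 195.66666666666666
[0.6465207  0.07252194 0.12686068] [-0.0943168  -0.13672211 -0.15697162  0.04203778]
fixture 0.04908762668219048 0.0016604325461772535 0.12686067781299598
```

View pics/scene9.png

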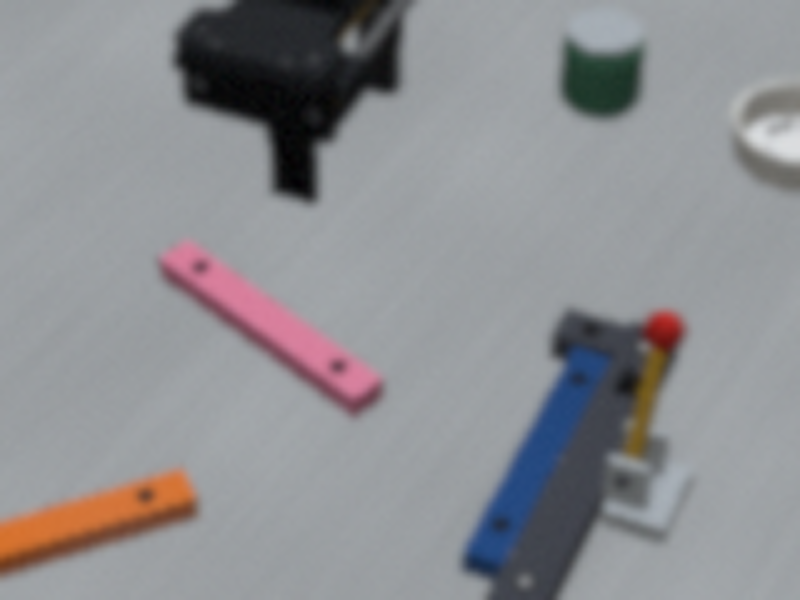

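View pics/top9.png

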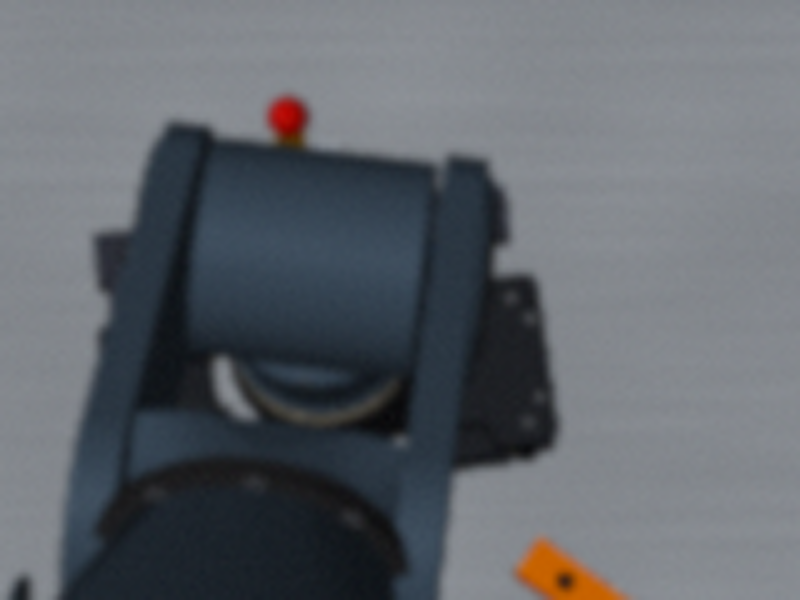

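```bash
python3 -m crank '0 -0.17 0 -0.9 0 0 -1; 0 0 0 -0.9 0 0 -1;0 0 0 -0.9 0 0 -1; 0 0 0 -0.9 0 0 -1;0 0 0 -0.5 0 0 -1' |grep -E "force";  python3 go.py 49 1.5 110
```

```text
ft_force: [-0.9, 0.1, -0.4]
t 17.3 fixture mm [ 48.7  -0.6 193.3] F [-0.9  0.1 -0.4] w 0.0874
shift units [0.01 0.06 2.08] turn units [-0.02  0.12  0.03]
```

```bash
python3 -m crank '0 0.12 0 0 0.05 0.6 -1; 0 0 0 0 0 0.7 -1;0 0 0 0 0 0.6 -1; 0 0 0 0 0 0.1 -1;0 0 0 0 0 0 -1' |grep -E "force";  python3 go.py 49 1.5 110
python3 - <<'E'
from rig import viewer
from h import *
p=viewer.camera("scene"); crop(p,240,110,400,230,5,"pics/s10.png")
E
```

```text
ft_force: [0.5, -0.2, 0.8]
t 17.93 fixture mm [ 48.    2.4 103.4] F [ 0.5 -0.2  0.8] w 0.0869
shift units [-0.02 -0.02 -0.16] turn units [-0.   -0.09  0.04]
```

View pics/s10.png

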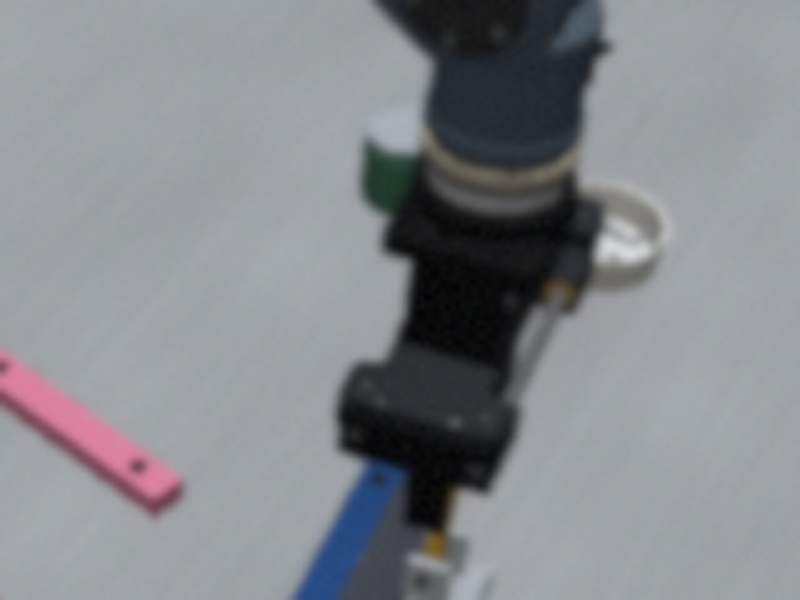

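```bash
python3 -m crank '0 -0.1 0 -0.02 0 -0.12 -1; 0 0 0 0 0 0 1;0 0 0 0 0 0 1; 0 0 0 0 0 0 1;0 0 0 0 0 0 1' 10 |grep -E "force|gr";python3 -m crank '0 0 0 0 0 0 1;0 0 0 0 0 0 1;0 0 0 0 0 0 1' |grep -E "force|gr";  python3 go.py 49 1.5 108
```

```text
ft_force: [0.1, -0.4, -1.0]
grip_width: 0.0548
ft_force: [0.4, 0.7, -0.2]
grip_width: 0.025
t 18.98 fixture mm [ 50.6   2.1 112.1] F [ 0.4  0.7 -0.2] w 0.025
shift units [ 0.04 -0.01  0.1 ] turn units [-0.02  0.08  0.04]
```

```bash
python3 -m crank '0 0 0 0 0 0 1;0 0 0 0 0 0 1;0 0 0 0 0 0 1' |grep -E "force|gr";  python3 go.py 49 1.5 108
```

```text
ft_force: [-0.2, 0.7, 0.7]
grip_width: 0.0211
t 19.35 fixture mm [ 50.6   2.2 112.1] F [-0.2  0.7  0.7] w 0.0211
shift units [ 0.04 -0.02  0.1 ] turn units [-0.01  0.08  0.04]
```

```bash
python3 -m crank '0 0 0 0.2 0 0 1;0 0 0 0.2 0 0 1;0 0 0 0.2 0 0.02 1;0 0 0 0.2 0 0.05 1' |grep -E "force|gr";  python3 go.py 21.9 2 109.2
```

```text
ft_force: [1.1, 0.7, 0.9]
grip_width: 0.0207
t 19.85 fixture mm [ 18.9   2.  109.5] F [1.1 0.7 0.9] w 0.0207
shift units [-0.07 -0.    0.01] turn units [-0.02  0.14  0.03]
```

```bash
python3 -m crank '0 0.1 0 0.2 0 0.06 1;0 0 0 0.2 0 0.08 1;0 0 0 0.15 0 0.08 1;0 0 0 0.15 0 0.1 1' |grep -E "force|gr";  python3 go.py -21.1 2 88.6
```

```text
ft_force: [1.3, 1.4, 1.4]
grip_width: 0.0211
t 20.35 fixture mm [-11.4   2.   96.1] F [1.3 1.4 1.4] w 0.0211
shift units [0.24 0.   0.19] turn units [-0.02  0.04  0.03]
```

```bash
python3 -m crank '0 0 0 0.12 0 0.1 1;0 0 0 0.12 0 0.1 1;0 0 0 0.12 0 0.12 1;0 0 0 0.12 0 0.13 1' |grep -E "force|gr";  python3 go.py -39.5 2 66.7
```

```text
ft_force: [1.2, 0.9, 0.4]
grip_width: 0.0212
t 20.85 fixture mm [-32.4   1.9  76.8] F [1.2 0.9 0.4] w 0.0212
shift units [0.18 0.   0.25] turn units [-0.02  0.03  0.03]
```

```bash
python3 -m crank '0 0 0 0.09 0 0.13 1;0 0 0 0.08 0 0.14 1;0 0 0 0.07 0 0.15 1;0 0 0 0.06 0 0.16 1' |grep -E "force|gr";  python3 go.py -51.6 2 35.9
python3 - <<'E'
from rig import viewer
from h import *
p=viewer.camera("scene"); crop(p,240,130,400,250,5,"pics/s11.png")
E
```

```text
ft_force: [-0.2, -0.4, 1.9]
grip_width: 0.0209
t 21.35 fixture mm [-47.    2.   51.5] F [-0.2 -0.4  1.9] w 0.0209
shift units [0.12 0.   0.39] turn units [-0.01 -0.02  0.04]
```

View pics/s11.png

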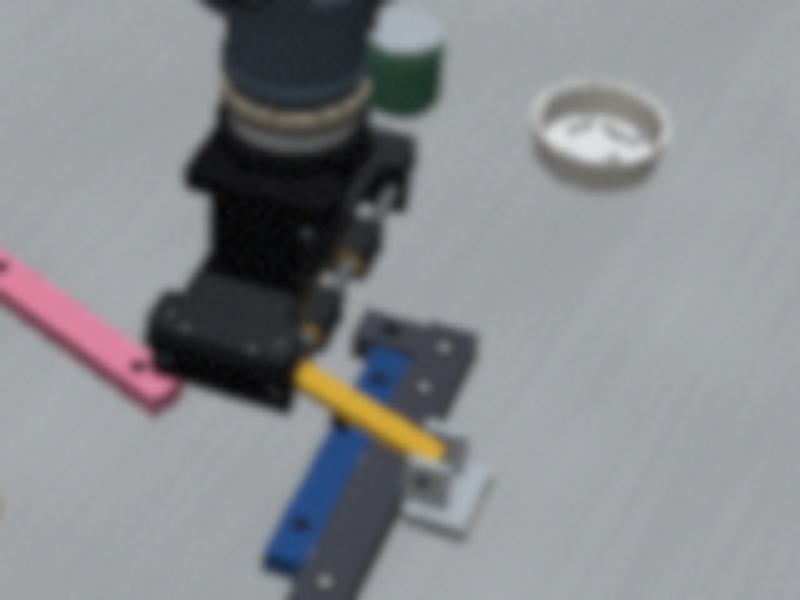

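```bash
python3 -m crank '0 0 0 0.05 0 0.16 1;0 0 0 0.03 0 0.16 1;0 0 0 0.03 0 0.16 1;0 0 0 0.01 0 0.1 1' |grep -E "force|gr";  python3 go.py -53 2 17; python3 -m crank '0 0 0 0.01 0 0.1 1;0 0 0 0 0 0.08 1' |grep -E "force|gr";  python3 go.py -53 2 17
```

```text
ft_force: [-1.5, 0.3, 1.9]
grip_width: 0.0211
t 21.9 fixture mm [-53.    2.   25.7] F [-1.5  0.3  1.9] w 0.0211
shift units [-0.    0.    0.22] turn units [-0.01 -0.04  0.04]
ft_force: [-1.2, 1.5, 0.8]
grip_width: 0.0211
t 22.15 fixture mm [-53.4   2.   17.9] F [-1.2  1.5  0.8] w 0.0211
shift units [-0.01  0.    0.02] turn units [-0.01 -0.04  0.04]
```

```bash
for i in 1 2; do python3 -m crank '0 0 0 0 0 0.06 1;0 0 0 0 0 0.03 1' |grep -E "force";  python3 go.py -53 2 17; done
```

```text
ft_force: [-3.5, 0.1, 13.9]
t 22.4 fixture mm [-53.2   1.9  15.7] F [-3.5  0.1 13.9] w 0.021
shift units [-0.01  0.   -0.03] turn units [-0.01 -0.04  0.04]
ft_force: [-2.3, 0.0, 7.8]
t 22.65 fixture mm [-53.    1.9  15. ] F [-2.3  0.   7.8] w 0.0209
shift units [ 0.    0.   -0.05] turn units [-0.02 -0.02  0.04]
```

```bash
python3 -m crank '0 0 0 0 0 0 -1;0 0 0 0 0 0 -1;0 0 0 0 0 0 -1;0 0 0 0 0 0 -1;0 0 0 0 0 0 -1' |grep -E "force|gr"; python3 -m crank '0 0 0 0 0 -0.5 -1;0 0 0 0 0 -1 -1;0 0 0 0 0 -1 -1;0 0 0 1 0 0 -1;0 0 0 1 0 0 -1' |grep -E "force|gr"; python3 -m crank '0 0 0 1 0 -1 -1;0 0 0 0 1 0 -1;0 0 0 0 1 0 -1;0 0 0 0 1 0 -1;0 0 0 0 1 0 -1' >/dev/null;python3 -m crank '0 0 0 0 1 0 -1;0 0 0 0 1 0 -1;0 0 0 0 1 0 -1;0 0 0 0 1 0 -1;0 0 0 0 0 0 -1' >/dev/null; python3 - <<'E'
from rig import viewer,spotter
from h import *
p=viewer.camera("scene"); crop(p,240,170,370,270,6,"pics/s12.png")
for o in("dish","nylon","tin","driver"):
    print(o,[(np.round(world(p,b["at"]),3).tolist(),round(b["score"],2)) for b in spotter.boxes_of(o,p)][:2])
p=viewer.camera("top"); crop(p,200,130,330,230,6,"pics/t12.png")
for o in("dish","nylon","tin","driver"):
    print(o,[(np.round(world(p,b["at"]),3).tolist(),round(b["score"],2)) for b in spotter.boxes_of(o,p)][:2])
E
```

```text
ft_force: [-0.4, 0.1, -0.5]
grip_width: 0.0629
ft_force: [-0.6, -0.4, 0.6]
grip_width: 0.0867
dish [([0.6, 0.41, 0.015], 0.77)]
nylon [([0.453, -0.376, 0.044], 0.86), ([0.584, 0.062, 0.035], 0.26)]
tin [([0.469, 0.373, 0.04], 0.61)]
driver [([0.613, -0.32, 0.019], 0.74)]
dish [([0.601, 0.401, 0.005], 0.8)]
nylon [([0.449, -0.362, 0.043], 0.69), ([0.614, 0.07, 0.021], 0.47)]
tin [([0.468, 0.386, 0.053], 0.64)]
driver [([0.604, -0.314, 0.022], 0.94)]
```

View pics/s12.png

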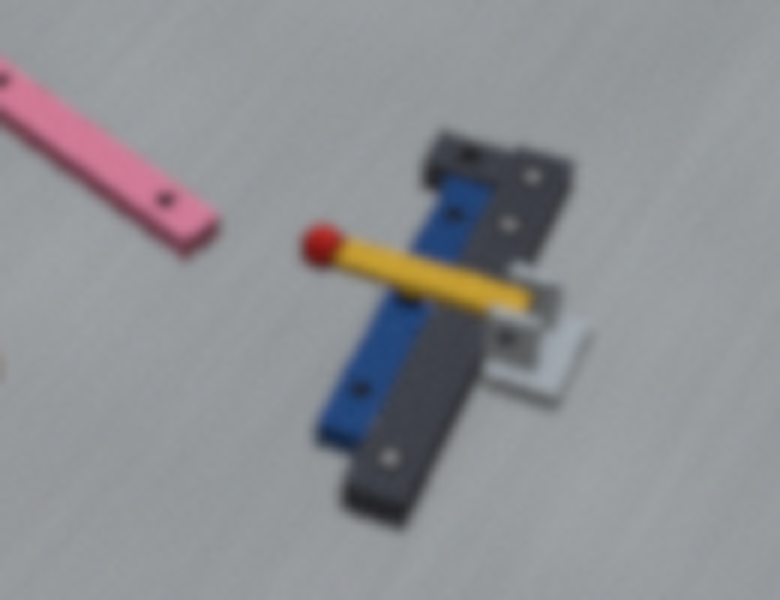

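View pics/t12.png

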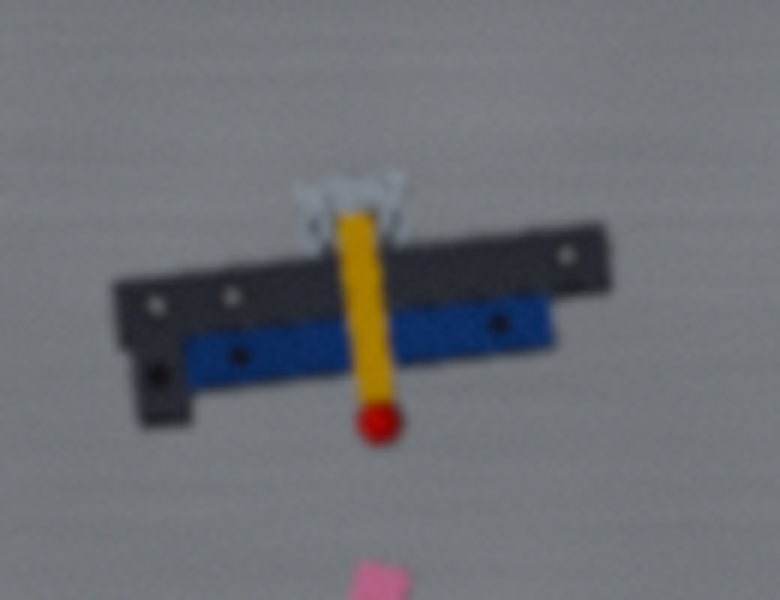

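```bash
python3 - <<'E'
from rig import viewer
from h import *
from scipy.optimize import least_squares
P=[];U=[]
TH=[.598,.0649,.122];c,s=np.cos(TH[2]),np.sin(TH[2])
def F(X): e=np.array(X)-[TH[0],TH[1],0]; return np.round([c*e[0]+s*e[1],-s*e[0]+c*e[1],e[2]],4)
for n in("top","scene"):
    p=viewer.camera(n); im=p["img"]; h=cv2.cvtColor(im,cv2.COLOR_RGB2HSV); P.append(p)
    m=(((h[...,0]<5)|(h[...,0]>173))&(h[...,1]>170)&(h[...,2]>90)); m[:170]=0;m[225:]=0;m[:,:240]=0;m[:,345:]=0
    ys,xs=np.nonzero(m); U.append([xs.mean(),ys.mean()])
    m=blue(im); m[:175]=0;m[260:]=0;m[:,:220]=0;m[:,350:]=0
    ys,xs=np.nonzero(m); Q=ray(p,np.c_[xs,ys],.016)[:,:2]; print(n,cv2.minAreaRect((Q*1000).astype(np.float32)))
    a=cv2.cvtColor(cv2.imread(f"pics/{n}0.png"),cv2.COLOR_BGR2RGB)
    d=np.abs(a.astype(int)-im).max(2)
    for nm,X in(("tin",(.46,.383,.03)),("dish",(.6,.405,.01)),("nylon",(.45,-.37,.02)),("driver",(.605,-.317,.01))):
        u,v=proj(p,X)[0].astype(int); print(nm,u,v,"max/mean diff",d[v-18:v+19,u-18:u+19].max(),d[v-18:v+19,u-18:u+19].mean().round(1))
r=least_squares(lambda X:np.r_[(proj(P[0],X)[0]-U[0]),proj(P[1],X)[0]-U[1]],[.54,.06,.03]); b=F(r.x); print("ball",b,"angle",np.arctan2(b[2]-.032,.04-b[0]))
# slopes in top: rail front edge vs bar
E
```

```text
top ((586.6410522460938, 65.5401382446289), (25.909095764160156, 170.53834533691406), 7.0235772132873535)
tin 142 231 max/mean diff 128 51.5
dish 139 182 max/mean diff 16 11.1
nylon 420 234 max/mean diff 16 11.3
driver 397 180 max/mean diff 18 10.5
scene ((589.9251708984375, 62.32278060913086), (22.470766067504883, 177.62838745117188), 8.701004981994629)
tin 318 142 max/mean diff 5 2.3
dish 359 157 max/mean diff 5 2.4
nylon 161 315 max/mean diff 6 2.6
driver 232 332 max/mean diff 5 2.4
ball [-0.0535  0.0021  0.032 ] angle 0.0
```

```bash
python3 -c "
from rig import robot
print(robot.hand_in())"
```

```text
the job is handed in; nothing more can be done
None
```

The blue straightedge is seated against the rail and the end stop, the clamp is down on it, and the job is handed in. The last reading before hand-in was about 26 s on the clock, by my count of the rows.

**What I did:**
- I pushed the bar square into the rail with both open fingers, then slid it along the rail from its free end until it met the stop (17.5 N).
- I pressed it once more against the rail with both fingers (about 9 N).
- I gripped the red ball and led it down its arc until the pad rested on the bar (14 N peak), then let go and backed away.

**Last checks:**
- **Straightedge:** in the enlarged pictures from both cameras it lies flush along the rail with its end at the stop. From the top camera its yaw is 7.02°, against 6.99° for the rail. The scene camera gave 8.7°, but that view mixes the bar's top and side faces, so I did not rely on it.
- **Clamp:** the ball triangulates to x -53.5, z 32 mm in the fixture's frame, which is an angle of about 0.00 rad.
- **Bystanders:** in the scene camera's picture the dish, white block, tin and screwdriver match the first one to within noise. The top picture differs at the tin, probably because the arm covers part of it. The detector put the tin about 11 mm from its first reading there, which is still inside the 20 mm limit.

**A disagreement:** my two camera fits of the fixture differed by about 7 mm in x. I used a value between them and relied on contact with the rail and stop for the final position.

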